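# Uncover and scan the sensor modules

### The job

Press the green button beside the reader's dock to open the batch, take the loose cover off every sensor module on the clear tray that still has one and lay all the covers in the black tray, right way up and side by side on its floor. Then take the code reader from its dock and, in the order red, yellow, green, blue, read all four modules: reader upright, its focus spot on the code label, held still for a good three seconds, without touching a module. Finally stand the reader back in its dock and press the red button to close the batch; leave the modules standing on the clear tray and everything else where it is.

Things in the scene. Friction and masses are not known exactly. Their poses are not given: they have to be found in the camera images.
- carrier: Clear plastic tray fixed to the bench, 280 x 280 mm, floor 5 mm thick, rim 12 mm high, on which the modules stand. Origin at the centre of its underside, z up.
- cover_tray: Black open tray fixed to the bench, 190 x 190 x 22 mm outside, walls and floor 5 mm (inside 180 x 180 mm, room for four covers in two rows of two). It is to the robot's left or right, the dock on the other side. Origin at the centre of its underside, its x and y along its sides, z up.
- dock: Grey open-topped dock fixed to the bench, 78 (x) x 66 (y) x 26 mm, inside 66 x 54 mm, floor 6 mm thick, with a blue bar on its front (-x). The reader stands in it. Behind it (+x) a base plate carries two round push buttons. Origin at the centre of the dock's underside, z up.
- start (a joint): Green round push button, 28 mm across, on the dock's base plate: centre of its top face 95 mm behind (+x), 26 mm to +y of and 28 mm above the dock's origin. Pressed straight down; 0 when out, 0.006 m fully down (about 5 N), springs back; counts as pressed from 0.004 m.
- finish (a joint): Red round push button, 28 mm across, beside the green one: centre of its top face 95 mm behind (+x), 26 mm to -y of and 28 mm above the dock's origin. Pressed straight down; 0 when out, 0.006 m fully down (about 5 N), springs back; counts as pressed from 0.004 m.
- reader: Code reader standing in its dock, 126 mm tall, 0.2 kg. Origin at the centre of its head's underside, z up, -x its front (white bar on top, amber window). Orange head 56 (x) x 44 (y) x 40 mm, z 0 to 40; on it a black upright grip 28 (x) x 30 (y) mm, centred at x = +12, z 40 to 126 mm, with an orange end.
- reader_focus (a point): The reader's focus spot, a point in the air in front of and below its head, fixed to the reader: 55 mm to the front (-x) of and 45 mm below the reader's origin. A code is read when this spot lies on it with the reader upright and still.
- module_red: Aluminium sensor module with a red band round its sides and a red border on its top, 50 x 50 x 46 mm tall, 0.25 kg, standing loose on the carrier, with a loose cover over its top or already bare. Origin at the centre of its underside, z up.
- code_red (a point): Centre of the white square code label (30 mm) on the top of the red module, 46 mm above its origin; hidden while the cover is on.
- cover_red: Loose grey cover on the red module (absent if that module is already bare), 60 x 60 mm, 45 g: skirt 16 mm deep with 2 mm play round the module, top plate 4 mm (upper face 20 mm above the origin), on it an upright white grip rib 40 (x) x 14 (y) x 24 mm, its top 44 mm above the origin. Origin at the centre of the skirt's lower edge, z up.
- module_yellow: Aluminium sensor module with a yellow band round its sides and a yellow border on its top, 50 x 50 x 46 mm tall, 0.25 kg, standing loose on the carrier, with a loose cover over its top or already bare. Origin at the centre of its underside, z up.
- code_yellow (a point): Centre of the white square code label (30 mm) on the top of the yellow module, 46 mm above its origin; hidden while the cover is on.
- cover_yellow: Loose grey cover on the yellow module (absent if that module is already bare), 60 x 60 mm, 45 g: skirt 16 mm deep with 2 mm play round the module, top plate 4 mm (upper face 20 mm above the origin), on it an upright white grip rib 40 (x) x 14 (y) x 24 mm, its top 44 mm above the origin. Origin at the centre of the skirt's lower edge, z up.
- module_green: Aluminium sensor module with a green band round its sides and a green border on its top, 50 x 50 x 46 mm tall, 0.25 kg, standing loose on the carrier, with a loose cover over its top or already bare. Origin at the centre of its underside, z up.
- code_green (a point): Centre of the white square code label (30 mm) on the top of the green module, 46 mm above its origin; hidden while the cover is on.
- cover_green: Loose grey cover on the green module (absent if that module is already bare), 60 x 60 mm, 45 g: skirt 16 mm deep with 2 mm play round the module, top plate 4 mm (upper face 20 mm above the origin), on it an upright white grip rib 40 (x) x 14 (y) x 24 mm, its top 44 mm above the origin. Origin at the centre of the skirt's lower edge, z up.
- module_blue: Aluminium sensor module with a blue band round its sides and a blue border on its top, 50 x 50 x 46 mm tall, 0.25 kg, standing loose on the carrier, with a loose cover over its top or already bare. Origin at the centre of its underside, z up.
- code_blue (a point): Centre of the white square code label (30 mm) on the top of the blue module, 46 mm above its origin; hidden while the cover is on.
- cover_blue: Loose grey cover on the blue module (absent if that module is already bare), 60 x 60 mm, 45 g: skirt 16 mm deep with 2 mm play round the module, top plate 4 mm (upper face 20 mm above the origin), on it an upright white grip rib 40 (x) x 14 (y) x 24 mm, its top 44 mm above the origin. Origin at the centre of the skirt's lower edge, z up.
- tape_roll: Yellow roll of tape lying flat, 72 mm across, 19 mm high; a bystander, to be left alone. Origin at the centre of its underside.
- alcohol_jar: Small jar with a red cap, 48 mm across, 85 mm high; a bystander, to be left alone. Origin at the centre of its underside.
- dish: Glass dish, 70 mm across, 22 mm high; a bystander, to be left alone. Origin at the centre of its underside.
- cot_box: Cardboard box with a yellow patch, 90 x 60 x 45 mm; a bystander, to be left alone. Origin at the centre of its underside.
- tweezers: Steel tweezers lying flat, 120 x 12 x 10 mm, along its x; a bystander, to be left alone. Origin at the centre of its underside.
There are look-alikes about, which are no part of the job. What is shaped like the cover_green but orange or turquoise is not meant. What is shaped like the cover_blue but orange is not meant.

How it is judged:
By the outcome, as a careful person would: the job done as asked, in the order asked, and still so for the second after the job is handed in, with the robot touching nothing.
Of cover_red, cover_yellow, cover_green, cover_blue only 2 to 4 are there at a start; the rules pass over those that are not, and their reading is None.
At some moment in a run one of module_red, module_yellow, module_green, module_blue may be knocked a few centimetres aside while the robot is not near it.
It also fails if it takes over 200 s, if anything falls off the work surface, if the arm or the gripper's body presses on something with over 40 N, if the wrist force passes 120 N, or if a joint passes its speed limit or range.

### The arm

A 6-joint arm with a two-finger parallel gripper is mounted at the origin on the work surface. World frame = base frame: x ahead of the robot, y to its left, z up, the work surface at z = 0. Lengths are in m, angles in degrees, forces in N, time in s.
With the tool pointing down it reaches from about 0.3 to 0.75 m from the base axis. Payload 8.5 kg.
Tool frame: the origin (TCP) lies midway between the tips of the shut fingers; the grasp point (between the pads) lies 19 mm behind it; z points along the fingers, y is the line along which they close (so a half turn about z gives the same grasp; the last joint's range is limited). The gripper opens to 85 mm and grips with 20 to 120 N. Pads are 22 mm wide; open, the fingers measure 114 mm over their backs; the gripper's body (76 mm by 85 mm) begins 54 mm behind the grasp point. The pads swing forward as they close: fully open they stand 13 mm farther back than shut.
Start: joints at [59.055, 21.807, 74.336, -0, 83.858, -12.336], TCP at [0.176, 0.521, 0.231] pointing down, gripper open.
Joint ranges: [-178.18, 178.18], [-50.72, 133.34], [12.68, 142.11], [-81.47, 261.47], [9.98, 163.14], [-165.26, 165.26]. Speed limits (degrees/s): [136.94, 136.94, 180, 180, 180, 180].

### API

Orientations are given as a 3x3 rotation matrix whose columns are the frame's x, y, z axes.
In Python, from rig import observe, optics, order, spotter gives the robot as it stands.
- The arm moves only by the tool move_arm, never from a script. Its argument "series" is text: rows parted by semicolons, each of 5 numbers parted by spaces: the shift along the tool's x, y, z in cm, then the turn about the tool's z in degrees, then the opening, from -1 (shut) to 1 (fully open). A call has 1 to 8 rows; each row is the pose to reach, as a shift and turn from the pose commanded when the call began, along the tool's axes at that moment; what a row does not reach only later rows make up. A row lasts 1/8 s, in which the tool goes at most 62.5 mm and 10.7 degrees, less where a joint would pass 70% of its speed; a pose out of reach is approached as far as the arm can. A call with a gripper value outside its range is refused whole. The fingers move at their own pace and stop on an object; "force" is the grip in N (left out, the last holds). Time passes only in rows, so rows that repeat a pose let the fingers close. It gives the time, the measured TCP pose, the force, the opening and the grip force at its end, in the units of the state.
- observe(): the state, without advancing time (a new reading comes with each control period).
- optics.get_image(name): name is "scene" or "top"; returns a dict with "pixels" (384x512x3 uint8, blue, green, red), "camera_matrix" (3x3 intrinsics, pixels), "dist" ([k1, k2, p1, p2, k3] as OpenCV has them; the pictures are not rectified), "rvec" (rotation vector, rad) and "tvec" (3), from world to camera coordinates, as OpenCV has them. Camera axes: x right, y down, z forward; pixel columns grow to the right and rows downward; lengths in m; the calibration is good to about 2 mm. A picture is of the moment at which its call begins. There is no depth.
- order.close_job(): hands the job in; it is judged then, once.
Trained networks look in the newest picture that a camera, given by its name, has taken for a name from the list of things; names that differ only in an ending like _2 or _b are one class to them, and where a whole thing is asked for, a point or a joint stands for the part that bears it (a point fixed in the world has none). Each returns a list of dicts, best first, with "score" (0 to 1); they miss things now and then, are a little off and sometimes report something else, mostly with a low value. They report only what shows in the picture. A call takes as long as a camera call. They do not tell look-alikes from the thing itself.
- spotter.find_in(thing, camera): "point" ([x, y, z] in m, in world coordinates, good to about 4 mm: the middle of the surface that is visible of it).
- spotter.cut_out(thing, camera): "pixels" (384x512 bool, what is visible of it).
- spotter.mark_of(thing, camera): "point" ([x, y, z] in m, in world coordinates, good to about 4 mm: a listed point, or the origin of a listed thing).
The state is a dict: "time_s": time; "q": joint angles; "qvel": joint speeds; "joint_efforts": joint torques, N m; "position": TCP position; "tool_rot": TCP orientation; "ft_force": force on the tool from outside, world axes, zero at the start; "wrist_torque": the same for the moment, N m; "grip_width": finger opening in m; "gripper_force": force on a finger pad.
Only numpy, scipy, OpenCV 4.12 (cv2) and the standard library are available. Lean on these libraries where they do the work, as an engineer would, in place of code of your own. Each camera call takes 0.05 s, during which the arm holds its last target. There are 200 camera calls.

## Working session

There is one attempt and no reset: what is moved stays moved. The work goes in short steps, Python scripts to look and compute and a tool call to move; the robot and the scene stay as the last step left them, time stands still between calls to the robot, and variables do not carry over. Pictures are saved under pics/ and viewed, at most 14 in all, crops included, and the job is handed in when it is done.

Besides the shell and the picture viewer there is one more tool, called after "Emit:" as a command line: name --argument value ..., lists and objects as JSON in quotes. move_arm: Moves the arm, as the interface text tells. Its arguments: {"type":"object","properties":{"series":{"type":"string"},"force":{"type":"number"}},"required":["series"]}

```bash
ls; mkdir -p pics; python3 - <<'E'
from rig import observe, optics
import cv2,numpy as np
s=observe(); print({k:np.round(v,3).tolist() for k,v in s.items()})
for n in("scene","top"):
    d=optics.get_image(n); cv2.imwrite(f"pics/{n}0.png",d["pixels"])
    R=cv2.Rodrigues(np.array(d["rvec"]))[0]; print(n,-R.T@np.ravel(d["tvec"]),R[2],np.round(d["camera_matrix"],1).tolist(),d["dist"])
E
```

```text
pics
{'time_s': 0.0, 'q': [59.057, 21.842, 74.386, -0.002, 83.859, -12.338], 'qvel': [-0.094, 0.068, 0.047, 0.02, 0.05, -0.011], 'joint_efforts': [0.0, -44.846, -23.128, -0.0, 0.005, -0.0], 'position': [0.175, 0.521, 0.231], 'tool_rot': [[-0.948, 0.319, -0.001], [0.319, 0.948, -0.001], [0.0, -0.001, -1.0]], 'ft_force': [-0.53, -0.548, -0.175], 'wrist_torque': [0.072, -0.007, 0.005], 'gripper_force': 0.0, 'grip_width': 0.086}
scene [ 0.83527766 -0.51512639  0.7413524 ] [-0.34550315  0.55481833 -0.75683829] [[351.8, 0.0, 258.6], [0.0, 351.8, 193.5], [0.0, 0.0, 1.0]] [-0.07405332  0.          0.          0.          0.        ]
top [0.29941206 0.00901314 1.12497549] [ 0.20143045 -0.01299044 -0.97941668] [[433.1, 0.0, 256.5], [0.0, 433.1, 184.7], [0.0, 0.0, 1.0]] [0.02916467 0.         0.         0.         0.        ]
```

View pics/scene0.png

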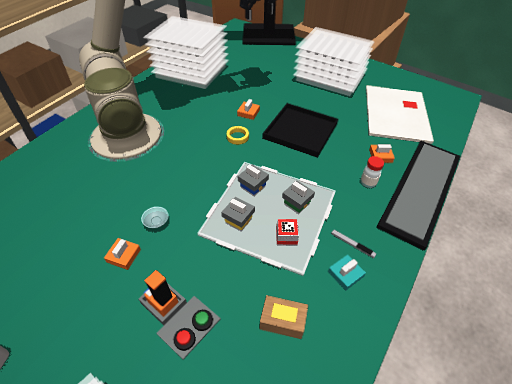

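View pics/top0.png

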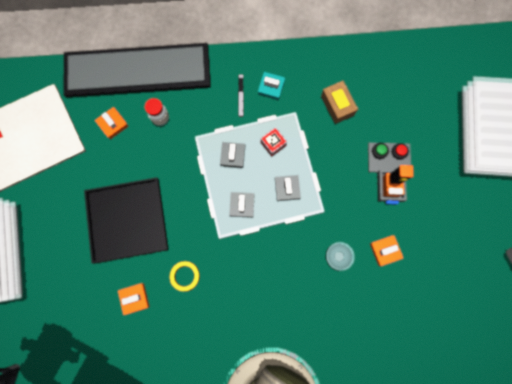

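```bash
python3 - <<'E'
from rig import spotter
import numpy as np
th=["carrier","cover_tray","dock","reader","reader_focus","start","finish"]+[f"{a}_{c}" for c in("red","yellow","green","blue") for a in("module","cover")]
for t in th:
    for cam in("scene","top"):
        r=spotter.mark_of(t,cam) 
        print(t,cam,[(np.round(d["point"],3).tolist(),round(d["score"],2)) for d in r[:4]])
E
```

```text
carrier scene [([0.558, -0.019, -0.0], 0.65)]
carrier top [([0.56, -0.01, 0.004], 0.64)]
cover_tray scene [([0.463, 0.338, -0.0], 0.58)]
cover_tray top [([0.463, 0.337, -0.0], 0.65)]
dock scene [([0.496, -0.357, -0.0], 0.82), ([0.506, -0.079, 0.035], 0.54), ([0.636, -0.06, 0.05], 0.43), ([0.634, -0.059, 0.005], 0.32)]
dock top [([0.496, -0.355, 0.001], 0.86)]
reader scene [([0.5, -0.353, 0.008], 0.63)]
reader top [([0.498, -0.356, 0.01], 0.72)]
reader_focus scene []
reader_focus top [([0.497, -0.354, 0.008], 0.72)]Traceback (most recent call last):
  File "<stdin>", line 6, in <module>
ValueError: it knows: alcohol_jar, carrier, code_blue, code_green, code_red, code_yellow, cot_box, cover_blue, cover_green, cover_red, cover_tray, cover_yellow, dish, dock, module_blue, module_green, module_red,
```

The pictures show the green (scene 298,195), blue (252,178) and yellow (237,212) modules covered. Red (288,232) is bare. The dock is on the right (top 395,185) with the green button at (380,150) and the red at (402,150). The black tray is on the left (127,220), and the orange and turquoise covers are decoys.

```bash
cat > h.py <<'E'
from rig import observe, optics, order, spotter
import cv2, numpy as np
from scipy.optimize import minimize
S=4
BOX={"cover":[(-30,30,-30,30,0,20),(-20,20,-7,7,20,44)],"module":[(-25,25,-25,25,0,46)],
 "reader":[(-28,28,-22,22,0,40),(-2,26,-15,15,40,126)],"cover_tray":[(-95,95,-95,95,0,22)],
 "carrier":[(-140,140,-140,140,0,12)],"dock":[(-39,39,-33,33,0,26)]}
def cam(n): return optics.get_image(n)
def proj(d,P): return cv2.projectPoints(np.asarray(P,float).reshape(-1,1,3),d["rvec"],d["tvec"],d["camera_matrix"],np.array(d["dist"]))[0].reshape(-1,2)
def corners(kind,p):
    x,y,z,a=p; c,s=np.cos(a),np.sin(a); R=np.array([[c,-s,0],[s,c,0],[0,0,1]])
    return [np.array([[X,Y,Z] for X in b[:2] for Y in b[2:4] for Z in b[4:]])/1000@R.T+[x,y,z] for b in BOX[kind]]
def sil(kind,p,d):
    m=np.zeros((384*S//2,512*S//2),np.uint8)
    for b in corners(kind,p):
        uv=(proj(d,b)+.5)*S/2-.5
        cv2.fillConvexPoly(m,cv2.convexHull(np.round(uv*16).astype(np.int32)),1,shift=4)
    return m
def fit(kind,masks,p0,fixz=None):
    """masks: list of (image dict, bool mask); p0 x,y,z,yaw -> pose, IoU"""
    big=[(d,cv2.resize(m.astype(np.float32),None,fx=S/2,fy=S/2,interpolation=cv2.INTER_LINEAR)) for d,m in masks]
    def cost(q):
        p=np.array(q)*[.01,.01,.01,.2]
        if fixz is not None: p[2]=fixz
        t=0
        for d,m in big:
            s=sil(kind,p,d); t+=1-np.minimum(s,m).sum()/np.maximum(s,m).sum()
        return t/len(big)
    best=None
    for da in (-.5,0,.5):
        q=np.array([p0[0],p0[1],p0[2],p0[3]+da])/[.01,.01,.01,.2]
        r=minimize(cost,q,method="Nelder-Mead",options=dict(initial_simplex=np.vstack([q]+[q+e for e in np.eye(4)]),xatol=.01,fatol=1e-4,maxiter=300))
        if best is None or r.fun<best.fun: best=r
    p=best.x*[.01,.01,.01,.2]
    if fixz is not None: p[2]=fixz
    return p,1-best.fun
def mask(t,c,near,img):
    """the cut-out of t whose centroid is nearest to the projection of near"""
    r=spotter.cut_out(t,c)
    if not r: return None
    uv=proj(img,near)[0]
    f=lambda e: np.hypot(*(np.argwhere(e["pixels"]).mean(0)[::-1]-uv))
    e=min(r,key=f); return e["pixels"] if f(e)<15 else None
def locate(kind,t,near,yaw=0,cams=("scene","top"),fixz=None):
    M=[]
    for c in cams:
        d=cam(c); m=mask(t,c,near,d)
        if m is not None: M.append((d,m))
    p,i=fit(kind,M,[*near,yaw],fixz) if M else (None,0)
    return p,i,len(M)
E
cat > a.py <<'E'
from h import *
for t in [f"{a}_{c}" for c in("red","yellow","green","blue") for a in("module","cover")]+["code_red"]:
    for c in("scene","top"):
        r=spotter.mark_of(t,c) 
        print(t,c,[(np.round(d["point"],3).tolist(),round(d["score"],2)) for d in r[:5]])
E
python3 a.py
```

```text
module_red scene [([0.634, -0.054, 0.002], 0.58)]
module_red top [([0.64, -0.059, 0.003], 0.67), ([0.6, 0.054, 0.036], 0.52)]
cover_red scene []
cover_red top []
module_yellow scene [([0.607, 0.056, 0.035], 0.52), ([0.503, -0.087, 0.003], 0.42)]
module_yellow top [([0.638, -0.062, 0.002], 0.58), ([0.462, 0.34, -0.0], 0.52)]
cover_yellow scene [([0.505, -0.08, 0.037], 0.82)]
cover_yellow top [([0.509, -0.083, 0.033], 0.74), ([0.734, -0.246, -0.004], 0.55), ([0.496, -0.355, 0.008], 0.27)]
module_green scene [([0.604, 0.05, 0.008], 0.68)]
module_green top []
cover_green scene [([0.804, -0.067, -0.003], 0.97), ([0.732, 0.375, 0.002], 0.74), ([0.605, 0.053, 0.034], 0.63), ([0.785, 0.017, -0.002], 0.58), ([0.638, -0.058, 0.049], 0.41)]
cover_green top [([0.6, 0.053, 0.036], 0.89), ([0.727, 0.371, -0.003], 0.8), ([0.803, -0.069, 0.004], 0.7)]
module_blue scene [([0.472, 0.036, 0.007], 0.7)]
module_blue top []
cover_blue scene [([0.332, -0.318, 0.001], 0.81), ([0.469, 0.035, 0.035], 0.57), ([0.263, 0.319, 0.0], 0.56)]
cover_blue top [([0.265, 0.321, -0.001], 0.93), ([0.336, -0.321, 0.002], 0.81)]
code_red scene [([0.638, -0.058, 0.053], 0.66)]
code_red top [([0.638, -0.058, 0.047], 0.87)]
```

```bash
cat > b.py <<'E'
from h import *
for k,t,n in [("cover","cover_yellow",(.506,-.081,.035)),("cover","cover_green",(.603,.053,.035)),("cover","cover_blue",(.470,.036,.035)),("module","module_red",(.637,-.058,.005)),
  ("reader","reader",(.498,-.355,.007)),("cover_tray","cover_tray",(.463,.338,0)),("carrier","carrier",(.56,-.012,0)),("dock","dock",(.496,-.356,0))]:
    for f in ((None,) if k=="reader" or k=="dock" else (None,n[2])):
        p,i,m=locate(k,t,n,.2 if k in("cover","carrier","cover_tray") else 0,fixz=f)
        print(t,None if p is None else (np.round(p[:3],4),round(np.degrees(p[3]),1)),round(i,3),m)
E
python3 b.py; cat > c.py <<'E'
from h import *
# button centres by colour, both views: triangulate
def blob(d,f):
    hsv=cv2.cvtColor(d["pixels"],cv2.COLOR_BGR2HSV); return f(hsv)
D={c:cam(c) for c in("scene","top")}
for n,near,h in (("green",(.591,-.329,.028),(50,75)),("red",(.591,-.381,.028),None)):
    uvs=[]
    for c,d in D.items():
        H=cv2.cvtColor(d["pixels"],cv2.COLOR_BGR2HSV)
        hue=((H[...,0]<6)|(H[...,0]>174)) if h is None else ((H[...,0]>h[0])&(H[...,0]<h[1]))
        m=(hue&(H[...,1]>150)&(H[...,2]>110)).astype(np.uint8)
        u=proj(d,near)[0]; k,l,st,ce=cv2.connectedComponentsWithStats(m)
        j=1+np.argmin(np.hypot(*(ce[1:]-u).T)); uvs.append(ce[j]); print(n,c,u.round(1),ce[j].round(1),st[j,4])
    P=[]
    for (c,d),uv in zip(D.items(),uvs):
        R=cv2.Rodrigues(np.array(d["rvec"]))[0]; P.append(np.hstack([R,np.reshape(d["tvec"],(3,1))]))
    un=[cv2.undistortPoints(uv.reshape(1,1,2),d["camera_matrix"],np.array(d["dist"])).reshape(2,1) for d,uv in zip(D.values(),uvs)]
    X=cv2.triangulatePoints(*P,*un); print(n,(X[:3]/X[3]).ravel().round(4))
E
python3 c.py
```

```text
cover_yellow (array([ 0.5073, -0.0823,  0.0365]), np.float64(-0.4)) 0.924 2
cover_yellow (array([ 0.5079, -0.0833,  0.035 ]), np.float64(0.6)) 0.916 2
cover_green (array([0.6055, 0.0507, 0.0366]), np.float64(-9.7)) 0.914 2
cover_green (array([0.6053, 0.051 , 0.035 ]), np.float64(-8.3)) 0.92 2
cover_blue (array([0.4771, 0.037 , 0.0183]), np.float64(84.5)) 0.944 1
cover_blue (array([0.4726, 0.0358, 0.035 ]), np.float64(-6.0)) 0.889 2
module_red (array([ 0.6354, -0.0584,  0.0055]), np.float64(-56.4)) 0.915 2
module_red (array([ 0.6366, -0.0584,  0.005 ]), np.float64(31.5)) 0.908 2
reader (array([ 0.4973, -0.3562,  0.0066]), np.float64(-5.4)) 0.88 2
cover_tray (array([0.4635, 0.337 , 0.    ]), np.float64(5.9)) 0.971 2
cover_tray (array([0.4632, 0.3378, 0.    ]), np.float64(6.2)) 0.965 2
carrier (array([ 0.5592, -0.0127,  0.0021]), np.float64(9.8)) 0.733 2
carrier (array([ 0.5598, -0.0126,  0.    ]), np.float64(9.8)) 0.739 2
dock None 0 0
green scene [203.4 311.3] [200.9 316.2] 82
green top [377.7 150.6] [381.4 149. ] 75
green [ 0.594  -0.3398  0.0283]
red scene [187.3 331.8] [183.  336.8] 154
red top [397.5 149.1] [401.3 149.6] 107
red [ 0.5895 -0.3926  0.0242]
```

```bash
cat > go.py <<'E'
# usage: go.py x y z psi [x y z psi ...]: rows (cm, deg) from the present pose, tool pointing down
import sys; from rig import observe; import numpy as np
s=observe(); R=np.array(s["tool_rot"]); p=np.array(s["position"]); psi=np.degrees(np.arctan2(R[1,0],R[0,0]))
print("t",round(s["time_s"],2),"p",p.round(4),"psi",round(psi,1),"w",round(s["grip_width"],4),"tilt",R[:,2].round(3),"q",np.round(s["q"],0))
a=np.array(sys.argv[1:],float).reshape(-1,4)
for r in a: print(np.round(R.T@(r[:3]-p)*100,2),"turn",round((psi-r[3]+180)%360-180,1))
E
python3 go.py .594 -.3395 .231 175  .594 -.3395 .08 175
```

```text
t 4.4 p [0.1755 0.5212 0.2313] psi 161.4 w 0.0854 tilt [-0. -0. -1.] q [ 59.  22.  74.  -0.  84. -12.]
[-6.713e+01 -6.822e+01  3.000e-02] turn -13.6
[-67.13 -68.22  15.13] turn -13.6
```

Emit:
move_arm --series "-33 -34 0 -6 -1; -67.1 -68.2 0 -13.6 -1; -67.1 -68.2 0 -13.6 -1; -67.1 -68.2 0 -13.6 -1; -67.1 -68.2 0 -13.6 -1; -67.1 -68.2 0 -13.6 -1; -67.1 -68.2 0 -13.6 -1; -67.1 -68.2 0 -13.6 -1"

```text
time_s: 5.4
position: [0.3945, 0.0694, 0.2317]
tool_rot: [[-0.996, 0.088, 0.001], [0.088, 0.996, 0.0], [-0.001, 0.0, -1.0]]
ft_force: [1.2, 1.2, -0.1]
grip_width: 0.0001
gripper_force: 0.0
```

```bash
python3 go.py .594 -.3395 .15 175  .594 -.3395 .04 175
```

```text
t 5.4 p [0.3945 0.0694 0.2317] psi 175.0 w 0.0001 tilt [ 0.001  0.    -1.   ] q [ -7.   7.  96.   0.  78. -92.]
[-23.44 -38.99   8.19] turn -0.0
[-23.43 -38.99  19.19] turn -0.0
```

Emit:
move_arm --series "-23.2 -38.6 0 0 -1; -23.2 -38.6 0 0 -1; -23.2 -38.6 0 0 -1; -23.2 -38.6 0 0 -1; -23.2 -38.6 0 0 -1; -23.2 -38.6 0 0 -1; -23.2 -38.6 8 0 -1; -23.2 -38.6 13 0 -1"

```text
time_s: 6.4
position: [0.5878, -0.3269, 0.1266]
tool_rot: [[-0.996, 0.089, 0.002], [0.089, 0.996, -0.002], [-0.003, -0.002, -1.0]]
ft_force: [0.5, 0.1, -0.8]
grip_width: -0.0002
gripper_force: 0.0
```

Emit:
move_arm --series "0 0 0 0 -1; 0 0 0 0 -1"

```text
time_s: 6.65
position: [0.5875, -0.3241, 0.13]
tool_rot: [[-0.996, 0.087, 0.002], [0.087, 0.996, -0.002], [-0.002, -0.001, -1.0]]
ft_force: [-1.1, 0.4, 1.3]
grip_width: -0.0003
gripper_force: 0.0
```

```bash
python3 go.py .594 -.3395 .04 175  .594 -.3395 .021 175; python3 c.py
```

```text
t 6.65 p [ 0.5875 -0.3241  0.13  ] psi 175.0 w -0.0003 tilt [ 0.002 -0.002 -1.   ] q [ -39.   38.   62.    0.   80. -124.]
[-0.76 -1.47  9.  ] turn 0.0
[-0.76 -1.47 10.9 ] turn 0.0
green scene [203.4 311.3] [203.5 319. ] 2
green top [377.7 150.6] [168. 275.] 1
green [ 1.6000e-03  5.9690e-01 -2.9672e+00]
red scene [187.3 331.8] [183.  336.7] 151
red top [397.5 149.1] [277.4 135.2] 44
red [ 0.6348 -0.2446 -0.0731]
```

Emit:
move_arm --series "-0.76 -1.5 4 0 -1; -0.76 -1.5 8 0 -1; -0.76 -1.5 9.4 0 -1; -0.76 -1.5 10.2 0 -1; -0.76 -1.5 10.6 0 -1; -0.76 -1.5 10.75 0 -1; -0.76 -1.5 10.75 0 -1"

```text
time_s: 7.62
position: [0.5939, -0.34, 0.0221]
tool_rot: [[-0.996, 0.087, 0.002], [0.087, 0.996, -0.001], [-0.002, -0.001, -1.0]]
ft_force: [-1.4, 3.1, 7.7]
grip_width: 0.0002
gripper_force: 3.8
```

Emit:
move_arm --series "0 0 -6 0 -0.1; 0 0 -12 0 -0.1; 0 0 -18 0 -0.1; 0 0 -18 0 -0.1; 0 0 -18 0 -0.1"

```text
time_s: 8.25
position: [0.5929, -0.3398, 0.1998]
tool_rot: [[-0.996, 0.087, -0.0], [0.087, 0.996, 0.0], [0.0, 0.0, -1.0]]
ft_force: [0.1, -0.3, -0.9]
grip_width: 0.0386
gripper_force: 0.0
```

```bash
cat > b.py <<'E'
from h import *
import sys
W={"y":("cover","cover_yellow",(.507,-.082,.035)),"g":("cover","cover_green",(.605,.051,.035)),"b":("cover","cover_blue",(.472,.036,.035)),"r":("module","module_red",(.637,-.058,.005))}
for w in sys.argv[1]:
    k,t,n=W[w]
    for c in("scene","top"):
        m=spotter.mark_of(t,c); m=[np.round(e["point"],3).tolist() for e in m if np.hypot(*(np.array(e["point"][:2])-n[:2]))<.07]
        print(t,c,m)
    p,i,q=locate(k,t,n,0); print(t,None if p is None else (np.round(p[:3],4),round(np.degrees(p[3]),1)),round(i,3),q)
E
python3 b.py ygbr; python3 go.py .5075 -.0825 .15 180
```

```text
cover_yellow scene [[0.507, -0.079, 0.036]]
cover_yellow top []
cover_yellow (array([ 0.5056, -0.081 ,  0.0327]), np.float64(2.4)) 0.929 1
cover_green scene [[0.607, 0.052, 0.036]]
cover_green top [[0.6, 0.054, 0.037]]
cover_green (array([0.6061, 0.0509, 0.036 ]), np.float64(-8.2)) 0.897 2
cover_blue scene [[0.473, 0.034, 0.038], [0.47, 0.035, 0.006]]
cover_blue top []
cover_blue (array([0.4716, 0.0366, 0.0339]), np.float64(-3.9)) 0.914 1
module_red scene [[0.637, -0.06, 0.008]]
module_red top [[0.639, -0.058, -0.002]]
module_red (array([ 0.6352, -0.0588,  0.0063]), np.float64(-58.1)) 0.718 2
t 9.45 p [ 0.5932 -0.3399  0.2   ] psi 175.0 w 0.0386 tilt [ 0. -0. -1.] q [ -40.   37.   53.    0.   90. -125.]
[10.78 24.89  5.  ] turn -5.0
```

Emit:
move_arm --series "10.8 24.9 0 -6 0; 10.8 24.9 0 -6 0; 10.8 24.9 0 -6 0; 10.8 24.9 0 -6 0; 10.8 24.9 0 -6 0; 10.8 24.9 5 -6 0; 10.8 24.9 7 -6 0; 10.8 24.9 7 -6 0"

```text
time_s: 10.45
position: [0.5071, -0.0827, 0.129]
tool_rot: [[-1.0, -0.017, -0.002], [-0.017, 1.0, 0.001], [0.002, 0.001, -1.0]]
ft_force: [0.5, -1.0, -0.0]
grip_width: 0.0426
gripper_force: 0.0
```

```bash
python3 go.py .5073 -.0818 .12 181  .5073 -.0818 .0575 181
```

```text
t 10.45 p [ 0.5071 -0.0827  0.129 ] psi -179.0 w 0.0426 tilt [-0.002  0.001 -1.   ] q [ -22.   24.   89.   -0.   67. -113.]
[-0.02  0.09  0.9 ] turn -0.0
[-0.04  0.09  7.15] turn -0.0
```

Emit:
move_arm --series "0 0.1 4 0 0; 0 0.1 6.3 0 0; 0 0.1 7 0 0; 0 0.1 7 0 0; 0 0.1 7 0 -1; 0 0.1 7 0 -1; 0 0.1 7 0 -1; 0 0.1 7 0 -1" --force 30

```text
time_s: 11.45
position: [0.5079, -0.0817, 0.0611]
tool_rot: [[-1.0, -0.017, 0.002], [-0.017, 1.0, -0.001], [-0.002, -0.001, -1.0]]
ft_force: [-1.2, 0.2, 6.5]
grip_width: 0.0131
gripper_force: 30.4
```

Emit:
move_arm --series "0 0 -1 0 -1; 0 0 -4 0 -1; 0 0 -8 0 -1; 0 0 -11 0 -1; 0 0 -11 0 -1"

```text
time_s: 12.08
position: [0.5081, -0.0817, 0.1725]
tool_rot: [[-1.0, -0.017, 0.005], [-0.017, 1.0, -0.002], [-0.005, -0.002, -1.0]]
ft_force: [0.5, 0.1, -1.3]
grip_width: 0.0134
gripper_force: 29.5
```

```bash
python3 go.py .5016 .3848 .17 186; python3 - <<'E'
from h import *
cv2.imwrite("pics/s1.png",cv2.resize(cam("scene")["pixels"][100:300,130:380],None,fx=3,fy=3))
E
```

```text
t 12.07 p [ 0.5081 -0.0817  0.1725] psi -179.0 w 0.0134 tilt [ 0.005 -0.002 -1.   ] q [ -22.   21.   86.   -0.   73. -113.]
[-0.16 46.65  0.16] turn -5.0
```

View pics/s1.png

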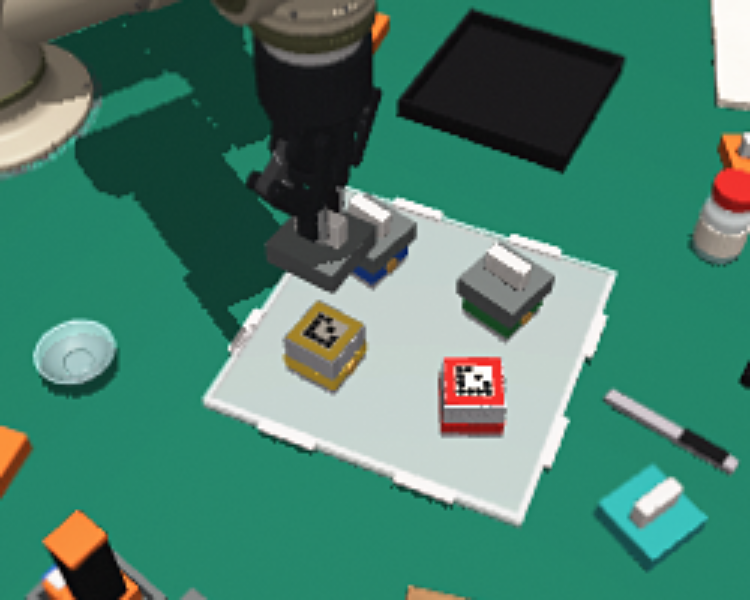

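The crop shows the cover lifted cleanly at (320,245), and the bare yellow module still standing at (325,345). Next I carry the cover to the tray.

Emit:
move_arm --series "-0.2 46.7 -1 -5 -1; -0.2 46.7 -1 -5 -1; -0.2 46.7 -1 -5 -1; -0.2 46.7 -1 -5 -1; -0.2 46.7 -1 -5 -1; -0.2 46.7 -1 -5 -1; -0.2 46.7 -1 -5 -1; -0.2 46.7 0 -5 -1"

```text
time_s: 13.12
position: [0.5002, 0.3885, 0.1688]
tool_rot: [[-0.994, -0.107, -0.001], [-0.107, 0.994, -0.0], [0.001, -0.0, -1.0]]
ft_force: [0.4, -0.5, 0.2]
grip_width: 0.0131
gripper_force: 29.6
```

Emit:
move_arm --series "0 0 5 0 -1; 0 0 7 0 -1; 0 0 7 0 -1; 0 0 7 0 -1"

```text
time_s: 13.62
position: [0.5015, 0.3856, 0.1006]
tool_rot: [[-0.995, -0.104, 0.001], [-0.104, 0.995, 0.0], [-0.001, 0.0, -1.0]]
ft_force: [-0.4, 0.3, 0.2]
grip_width: 0.0131
gripper_force: 29.6
```

```bash
python3 go.py .5016 .3848 .0305 186
```

```text
t 13.62 p [0.5015 0.3856 0.1006] psi -174.0 w 0.0131 tilt [ 0.001  0.    -1.   ] q [ 27.  36.  71.   0.  72. -69.]
[ 0.01 -0.09  7.01] turn -0.0
```

Emit:
move_arm --series "0 0 4 0 -1; 0 0 6.2 0 -1; 0 0 6.8 0 -1; 0 0 7 0 -1; 0 0 7 0 -1"

```text
time_s: 14.25
position: [0.5018, 0.3858, 0.0313]
tool_rot: [[-0.995, -0.104, 0.002], [-0.104, 0.995, 0.001], [-0.002, 0.001, -1.0]]
ft_force: [0.3, -0.1, 0.4]
grip_width: 0.0134
gripper_force: 29.6
```

Emit:
move_arm --series "0 0 0.15 0 -1; 0 0 0.15 0 -1"

```text
time_s: 14.5
position: [0.5018, 0.3859, 0.0311]
tool_rot: [[-0.995, -0.105, 0.003], [-0.105, 0.995, 0.001], [-0.003, 0.001, -1.0]]
ft_force: [-2.6, -2.0, 12.2]
grip_width: 0.0136
gripper_force: 31.3
```

Contact with the floor. I release and lift.

Emit:
move_arm --series "0 0 0.05 0 0; 0 0 0 0 0; 0 0 0 0 0; 0 0 -2 0 0; 0 0 -7 0 0; 0 0 -13 0 0; 0 0 -15 0 0; 0 0 -15 0 0"

```text
time_s: 15.5
position: [0.5016, 0.3858, 0.1798]
tool_rot: [[-0.995, -0.104, 0.003], [-0.104, 0.995, 0.001], [-0.003, 0.001, -1.0]]
ft_force: [-0.5, 0.6, -0.5]
grip_width: 0.0425
gripper_force: 0.0
```

```bash
python3 b.py gb; python3 go.py .6055 .051 .17 171.5
```

```text
cover_green scene [[0.607, 0.051, 0.036]]
cover_green top [[0.6, 0.057, 0.036]]
cover_green (array([0.6042, 0.0504, 0.0353]), np.float64(-8.8)) 0.914 2
cover_blue scene [[0.469, 0.034, 0.035]]
cover_blue top [[0.476, 0.037, 0.031]]
cover_blue (array([0.4738, 0.0362, 0.0356]), np.float64(-7.3)) 0.919 2
t 16.1 p [0.5012 0.3855 0.1783] psi -174.0 w 0.0429 tilt [-0. -0. -1.] q [ 27.  32.  65.   0.  82. -69.]
[ -6.88 -34.36   0.83] turn 14.5
```

Emit:
move_arm --series "-6.85 -34.4 0 14.7 0; -6.85 -34.4 0 14.7 0; -6.85 -34.4 0 14.7 0; -6.85 -34.4 0 14.7 0; -6.85 -34.4 0 14.7 0; -6.85 -34.4 0 14.7 0; -6.85 -34.4 5 14.7 0; -6.85 -34.4 5 14.7 0"

```text
time_s: 17.1
position: [0.6035, 0.0504, 0.1257]
tool_rot: [[-0.988, 0.152, -0.007], [0.152, 0.988, 0.001], [0.007, -0.0, -1.0]]
ft_force: [-0.1, -0.1, 0.3]
grip_width: 0.0424
gripper_force: 0.0
```

Emit:
move_arm --series "0 0 0 0 0; 0 0 0 0 0"

```text
time_s: 17.35
position: [0.606, 0.0511, 0.1304]
tool_rot: [[-0.989, 0.151, 0.003], [0.151, 0.989, -0.0], [-0.003, 0.0, -1.0]]
ft_force: [0.7, 1.2, 0.6]
grip_width: 0.0426
gripper_force: 0.0
```

```bash
python3 go.py .605 .0507 .06 171.3
```

```text
t 17.35 p [0.606  0.0511 0.1304] psi 171.3 w 0.0426 tilt [ 0.003 -0.    -1.   ] q [ -6.  32.  74.   0.  74. -88.]
[ 0.11 -0.05  7.04] turn 0.0
```

Emit:
move_arm --series "0.1 0 4 0 0; 0.1 0 6.3 0 0; 0.1 0 7 0 0; 0.1 0 7 0 0; 0.1 0 7 0 -1; 0.1 0 7 0 -1; 0.1 0 7 0 -1; 0.1 0 7 0 -1" --force 30

```text
time_s: 18.35
position: [0.6049, 0.0507, 0.0597]
tool_rot: [[-0.988, 0.151, 0.002], [0.151, 0.988, -0.0], [-0.002, 0.0, -1.0]]
ft_force: [0.2, 0.5, 6.9]
grip_width: 0.0131
gripper_force: 30.2
```

Emit:
move_arm --series "0 0 -1 0 -1; 0 0 -4 0 -1; 0 0 -8 0 -1; 0 0 -12 0 -1; 0 0 -12 0 -1"

```text
time_s: 18.98
position: [0.6054, 0.0506, 0.1822]
tool_rot: [[-0.988, 0.151, 0.007], [0.151, 0.988, -0.001], [-0.007, 0.0, -1.0]]
ft_force: [-0.4, 0.0, -1.2]
grip_width: 0.0137
gripper_force: 29.4
```

```bash
python3 go.py .5106 .2992 .175 186
```

```text
t 18.98 p [0.6054 0.0506 0.1822] psi 171.3 w 0.0137 tilt [ 0.007 -0.001 -1.   ] q [ -6.  30.  70.  -0.  80. -88.]
[13.13 23.13  0.63] turn -14.7
```

Emit:
move_arm --series "13.1 23.2 0 -14.7 -1; 13.1 23.2 0 -14.7 -1; 13.1 23.2 0 -14.7 -1; 13.1 23.2 0 -14.7 -1; 13.1 23.2 0 -14.7 -1; 13.1 23.2 5 -14.7 -1; 13.1 23.2 8 -14.7 -1; 13.1 23.2 8 -14.7 -1"

```text
time_s: 19.98
position: [0.509, 0.2987, 0.0962]
tool_rot: [[-0.995, -0.104, -0.005], [-0.104, 0.995, -0.002], [0.005, -0.001, -1.0]]
ft_force: [0.6, -0.4, -0.4]
grip_width: 0.0134
gripper_force: 29.5
```

Emit:
move_arm --series "0 0 0 0 -1; 0 0 0 0 -1"

```text
time_s: 20.23
position: [0.5106, 0.2999, 0.0999]
tool_rot: [[-0.995, -0.104, 0.002], [-0.104, 0.995, 0.001], [-0.003, 0.001, -1.0]]
ft_force: [0.1, 0.2, 0.7]
grip_width: 0.0133
gripper_force: 29.5
```

```bash
python3 go.py .5106 .2992 .0305 186; python3 b.py b
```

```text
t 20.23 p [0.5106 0.2999 0.0999] psi -174.0 w 0.0133 tilt [ 0.002  0.001 -1.   ] q [ 19.  33.  79.  -0.  68. -77.]
[ 0.03 -0.07  6.94] turn -0.0
cover_blue scene [[0.469, 0.035, 0.035]]
cover_blue top [[0.474, 0.037, 0.034]]
cover_blue (array([0.4735, 0.0364, 0.0344]), np.float64(-7.2)) 0.936 2
```

Emit:
move_arm --series "0 -0.1 4 0 -1; 0 -0.1 6.2 0 -1; 0 -0.1 6.8 0 -1; 0 -0.1 7 0 -1; 0 -0.1 7.1 0 -1; 0 -0.1 7.1 0 -1"

```text
time_s: 21.28
position: [0.51, 0.2989, 0.0297]
tool_rot: [[-0.995, -0.105, 0.001], [-0.105, 0.995, 0.0], [-0.001, -0.0, -1.0]]
ft_force: [-5.3, -2.6, 12.1]
grip_width: 0.0133
gripper_force: 31.1
```

Emit:
move_arm --series "0 0 0 0 0; 0 0 0 0 0; 0 0 0 0 0; 0 0 -2 0 0; 0 0 -7 0 0; 0 0 -13 0 0; 0 0 -15 0 0; 0 0 -15 0 0"

```text
time_s: 22.28
position: [0.5105, 0.2991, 0.1788]
tool_rot: [[-0.995, -0.104, 0.003], [-0.104, 0.995, 0.001], [-0.003, 0.001, -1.0]]
ft_force: [0.3, 0.8, -0.2]
grip_width: 0.0428
gripper_force: 0.0
```

```bash
python3 b.py b; python3 go.py .473 .0362 .17 173.5
```

```text
cover_blue scene [[0.471, 0.034, 0.036]]
cover_blue top [[0.474, 0.038, 0.033]]
cover_blue (array([0.4737, 0.0358, 0.0359]), np.float64(-6.7)) 0.892 2
t 22.57 p [0.5097 0.2988 0.1762] psi -174.0 w 0.0429 tilt [-0.002 -0.001 -1.   ] q [ 19.  28.  73.   0.  79. -77.]
[  6.39 -25.73   0.65] turn 12.5
```

Emit:
move_arm --series "6.4 -25.8 0 12.5 0; 6.4 -25.8 0 12.5 0; 6.4 -25.8 0 12.5 0; 6.4 -25.8 0 12.5 0; 6.4 -25.8 0 12.5 0; 6.4 -25.8 3 12.5 0; 6.4 -25.8 5 12.5 0; 6.4 -25.8 5 12.5 0"

```text
time_s: 23.58
position: [0.4726, 0.0362, 0.1263]
tool_rot: [[-0.994, 0.113, -0.003], [0.113, 0.994, 0.001], [0.003, 0.0, -1.0]]
ft_force: [-0.6, -0.6, 0.5]
grip_width: 0.0426
gripper_force: 0.0
```

Emit:
move_arm --series "0 0 0 0 0; 0 0 0 0 0"

```text
time_s: 23.82
position: [0.4737, 0.0358, 0.1282]
tool_rot: [[-0.994, 0.113, 0.001], [0.113, 0.994, -0.0], [-0.001, -0.0, -1.0]]
ft_force: [0.2, -0.4, 0.3]
grip_width: 0.0426
gripper_force: 0.0
```

```bash
python3 go.py .4733 .0361 .06 173.3
```

```text
t 23.82 p [0.4737 0.0358 0.1282] psi 173.5 w 0.0426 tilt [ 0.001 -0.    -1.   ] q [-10.  21.  95.   0.  64. -94.]
[0.05 0.02 6.82] turn 0.2
```

Emit:
move_arm --series "0 0 4 0 0; 0 0 6.1 0 0; 0 0 6.8 0 0; 0 0 6.8 0 0; 0 0 6.8 0 -1; 0 0 6.8 0 -1; 0 0 6.8 0 -1; 0 0 6.8 0 -1" --force 30

```text
time_s: 24.82
position: [0.4739, 0.0355, 0.0604]
tool_rot: [[-0.994, 0.113, 0.002], [0.113, 0.994, -0.0], [-0.002, -0.0, -1.0]]
ft_force: [-0.4, -0.1, 5.8]
grip_width: 0.0134
gripper_force: 30.1
```

Emit:
move_arm --series "0 0 -1 0 -1; 0 0 -4 0 -1; 0 0 -8 0 -1; 0 0 -12 0 -1; 0 0 -12 0 -1"

```text
time_s: 25.45
position: [0.4743, 0.0355, 0.1825]
tool_rot: [[-0.994, 0.113, 0.006], [0.113, 0.994, -0.001], [-0.006, -0.0, -1.0]]
ft_force: [-0.9, -0.1, -0.9]
grip_width: 0.0132
gripper_force: 29.4
```

```bash
python3 go.py .425 .2902 .175 186
```

```text
t 25.45 p [0.4743 0.0355 0.1825] psi 173.5 w 0.0132 tilt [ 0.006 -0.001 -1.   ] q [-10.  17.  91.  -0.  72. -94.]
[ 7.79 24.75  0.7 ] turn -12.5
```

Emit:
move_arm --series "7.8 24.8 0 -12.5 -1; 7.8 24.8 0 -12.5 -1; 7.8 24.8 0 -12.5 -1; 7.8 24.8 0 -12.5 -1; 7.8 24.8 0 -12.5 -1; 7.8 24.8 5 -12.5 -1; 7.8 24.8 8 -12.5 -1; 7.8 24.8 8 -12.5 -1"

```text
time_s: 26.45
position: [0.4229, 0.2898, 0.0976]
tool_rot: [[-0.995, -0.104, -0.005], [-0.104, 0.995, -0.002], [0.005, -0.002, -1.0]]
ft_force: [0.2, -0.3, -0.1]
grip_width: 0.0135
gripper_force: 29.5
```

Emit:
move_arm --series "0 0 0 0 -1; 0 0 0 0 -1"

```text
time_s: 26.7
position: [0.4246, 0.2909, 0.1008]
tool_rot: [[-0.995, -0.104, 0.002], [-0.104, 0.995, 0.001], [-0.002, 0.001, -1.0]]
ft_force: [-0.2, 0.5, -0.3]
grip_width: 0.0135
gripper_force: 29.5
```

```bash
python3 go.py .425 .2902 .0305 186
```

```text
t 26.7 p [0.4246 0.2909 0.1008] psi -174.0 w 0.0135 tilt [ 0.002  0.001 -1.   ] q [ 21.  26.  91.  -0.  62. -75.]
[-0.02 -0.08  7.03] turn -0.0
```

Emit:
move_arm --series "0 0 4 0 -1; 0 0 6.2 0 -1; 0 0 6.9 0 -1; 0 0 7.1 0 -1; 0 0 7.15 0 -1; 0 0 7.15 0 -1"

```text
time_s: 27.45
position: [0.4239, 0.2908, 0.0303]
tool_rot: [[-0.995, -0.105, 0.001], [-0.105, 0.995, 0.0], [-0.001, 0.0, -1.0]]
ft_force: [-5.7, -3.4, 13.6]
grip_width: 0.0136
gripper_force: 31.6
```

Emit:
move_arm --series "0 0 0 0 0; 0 0 0 0 0; 0 0 0 0 0; 0 0 -2 0 0; 0 0 -7 0 0; 0 0 -13 0 0; 0 0 -19 0 0.6; 0 0 -19 0 0.6"

```text
time_s: 28.45
position: [0.4254, 0.2916, 0.2223]
tool_rot: [[-0.994, -0.105, 0.009], [-0.105, 0.995, 0.003], [-0.009, 0.002, -1.0]]
ft_force: [0.5, 0.3, -0.3]
grip_width: 0.0684
gripper_force: 0.0
```

```bash
python3 go.py .5093 -.3573 .22 174.7; python3 - <<'E'
from h import *
for i in range(2):
    p,i,m=locate("reader","reader",(.4973,-.3562,.0066),-.09); print(np.round(p[:3],4),np.degrees(p[3]).round(1),i,m)
for c in("scene","top"):
    print([np.round(e["point"],3) for e in spotter.mark_of("reader",c)[:2]])
a=cam("scene")["pixels"][90:350,120:380]; b=cam("top")["pixels"][90:350,60:440]
cv2.imwrite("pics/s2.png",cv2.resize(np.hstack([a,b]),None,fx=1.25,fy=1.25))
E
```

```text
t 28.45 p [0.4254 0.2916 0.2223] psi -174.0 w 0.0684 tilt [ 0.009  0.003 -1.   ] q [ 21.  19.  81.   0.  80. -75.]
[ -1.56 -65.41   0.08] turn 11.3
[ 0.4983 -0.3555  0.0061] -9.1 0.8960557281970978 2
[ 0.4972 -0.3552  0.0067] -9.1 0.9040838181972504 2
[array([ 0.499, -0.353,  0.007]), array([0.515, 0.303, 0.006])]
[array([ 0.495, -0.357,  0.009])]
```

View pics/s2.png

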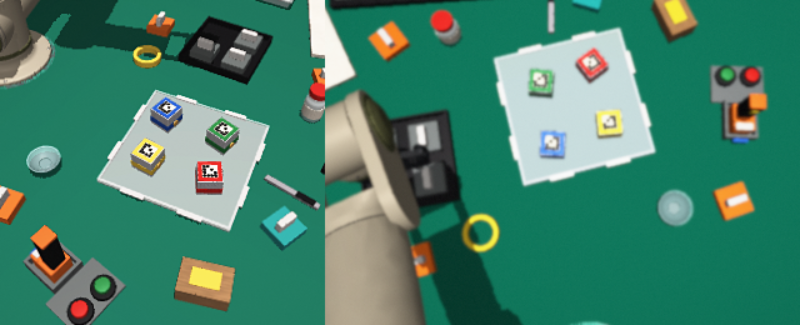

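The picture shows three covers flat in the black tray, all four modules bare with their labels visible, and the reader in its dock at left (50,255). Now I fetch the reader.

Emit:
move_arm --series "-1.6 -65.4 -1 11.3 0.6; -1.6 -65.4 -1 12.3 0.6; -1.6 -65.4 -1 12.3 0.6; -1.6 -65.4 -1 12.3 0.6; -1.6 -65.4 -1 12.3 0.6; -1.6 -65.4 -1 12.3 0.6; -1.6 -65.4 -1 12.3 0.6; -1.6 -65.4 -1 12.3 0.6"

```text
time_s: 30.05
position: [0.4882, -0.2071, 0.2257]
tool_rot: [[-0.994, 0.11, 0.0], [0.11, 0.994, -0.0], [-0.0, -0.0, -1.0]]
ft_force: [0.9, 0.3, 0.7]
grip_width: 0.0686
gripper_force: 0.0
```

```bash
python3 go.py .5093 -.3573 .22 173.5
```

```text
t 30.05 p [ 0.4882 -0.2071  0.2257] psi 173.7 w 0.0686 tilt [ 0. -0. -1.] q [ -36.   20.   78.    0.   82. -119.]
[ -3.76 -14.7    0.58] turn 0.2
```

Emit:
move_arm --series "-3.7 -14.4 0 0.2 0.6; -3.7 -14.4 0 0.2 0.6; -3.7 -14.4 0 0.2 0.6; -3.7 -14.4 0 0.2 0.6; -3.7 -14.4 0 0.2 0.6; -3.7 -14.4 0 0.2 0.6"

```text
time_s: 30.8
position: [0.5093, -0.3509, 0.226]
tool_rot: [[-0.994, 0.112, 0.0], [0.112, 0.994, -0.0], [-0.0, -0.0, -1.0]]
ft_force: [-0.9, 0.1, -0.1]
grip_width: 0.0684
gripper_force: 0.0
```

```bash
python3 go.py .5093 -.3573 .15 173.5 .5093 -.3573 .08 173.5
```

```text
t 30.8 p [ 0.5093 -0.3509  0.226 ] psi 173.6 w 0.0684 tilt [ 0. -0. -1.] q [ -46.   29.   63.    0.   88. -129.]
[-0.07 -0.64  7.6 ] turn 0.1
[-0.06 -0.64 14.6 ] turn 0.1
```

Emit:
move_arm --series "0 -0.6 4 0 0.6; 0 -0.6 8 0 0.6; 0 -0.6 12 0 0.6; 0 -0.6 14 0 0.6; 0 -0.6 14.6 0 0.6; 0 -0.6 14.6 0 0.6; 0 -0.6 14.6 0 0.6"

```text
time_s: 31.68
position: [0.5089, -0.3583, 0.0809]
tool_rot: [[-0.994, 0.113, 0.001], [0.113, 0.994, -0.002], [-0.002, -0.001, -1.0]]
ft_force: [0.2, 0.6, 1.0]
grip_width: 0.068
gripper_force: 0.0
```

Emit:
move_arm --series "0 0 0 0 0; 0 0 0 0 -0.25; 0 0 0 0 -1; 0 0 0 0 -1; 0 0 0 0 -1; 0 0 0 0 -1" --force 50

```text
time_s: 32.42
position: [0.5086, -0.3581, 0.08]
tool_rot: [[-0.994, 0.113, 0.0], [0.113, 0.994, -0.0], [-0.0, -0.0, -1.0]]
ft_force: [-0.4, 1.3, 6.0]
grip_width: 0.0299
gripper_force: 49.3
```

```bash
python3 go.py .5093 -.3573 .20 173.5; python3 - <<'E'
from h import *
p,i,m=locate("reader","reader",(.4973,-.3562,.0066),-.09); print(np.round(p[:3],4),np.degrees(p[3]).round(1),i,m)
E
```

```text
t 32.42 p [ 0.5086 -0.3581  0.08  ] psi 173.5 w 0.0299 tilt [ 0. -0. -1.] q [ -46.   37.   75.    0.   69. -130.]
[ -0.07   0.09 -12.  ] turn -0.0
[ 0.4092 -0.3119 -0.2125] 123.2 0.7930453419685364 1
```

Emit:
move_arm --series "0 0 -2 0 -1; 0 0 -6 0 -1; 0 0 -11 0 -1; 0 0 -16 0 -1; 0 0 -18 0 -1; 0 0 -18 0 -1; 0 0 -18 0 -1"

```text
time_s: 33.5
position: [0.5081, -0.3578, 0.2577]
tool_rot: [[-0.994, 0.113, -0.002], [0.113, 0.994, 0.002], [0.003, 0.002, -1.0]]
ft_force: [-0.7, 0.2, -2.9]
grip_width: 0.0292
gripper_force: 50.0
```

```bash
cat > e.py <<'E'
from h import *
BOX["reader"]=BOX["reader"][:]
s=observe(); R=np.array(s["tool_rot"]); p=np.array(s["position"])
psi=np.arctan2(R[1,0],R[0,0]); ya=psi-np.pi if psi>0 else psi+np.pi; c,sn=np.cos(ya),np.sin(ya)
near=p-[.012*c,.012*sn,.074]; print("expected",near.round(4),np.degrees(ya).round(1),R[:,2].round(3))
for cn in("scene","top"):
    for t in("reader","reader_focus"):
        r=spotter.mark_of(t,cn); print(t,cn,[np.round(e["point"],3).tolist() for e in r[:3]])
d=cam("scene"); cv2.imwrite("pics/rd%d.png"%(s["time_s"]*10),cv2.resize(d["pixels"][60:360,100:400],None,fx=2,fy=2))
q=[near+np.array([-.055*c,-.055*sn,-.045])]; print("focus exp",q[0].round(4),proj(d,q).round(1))
E
python3 e.py; python3 - <<'E'
from h import *
for t,n in (("red",(.637,-.058)),("yellow",(.507,-.082)),("green",(.605,.051)),("blue",(.473,.036))):
    for c in("scene","top"):
        r=spotter.mark_of("code_"+t,c); print(t,c,[(np.round(e["point"],3).tolist(),round(e["score"],2)) for e in r[:2]])
    p,i,m=locate("module","module_"+t,(*n,.005)); print(t,None if p is None else np.round(p[:3],4),i,m)
E
```

```text
expected [ 0.4962 -0.3564  0.1837] -6.5 [-0.002  0.002 -1.   ]
reader scene [[0.503, -0.353, 0.007], [0.785, 0.019, -0.003]]
reader_focus scene []
reader top [[0.46, 0.338, -0.0]]
reader_focus top []
focus exp [ 0.4416 -0.3502  0.1387] [[131.4 256.6]]
red scene [([0.637, -0.058, 0.054], 0.62)]
red top [([0.637, -0.058, 0.048], 0.77)]
red [ 0.6362 -0.0579  0.004 ] 0.9001398980617523 2
yellow scene [([0.507, -0.082, 0.051], 0.77)]
yellow top [([0.506, -0.085, 0.051], 0.56), ([0.604, 0.047, 0.053], 0.56)]
yellow [ 0.4936 -0.0682 -0.0191] 0.8835486173629761 1
green scene [([0.606, 0.052, 0.052], 0.93), ([0.557, -0.012, 0.001], 0.45)]
green top [([0.603, 0.049, 0.052], 0.64)]
green [0.604  0.0492 0.0033] 0.8713189661502838 2
blue scene [([0.474, 0.034, 0.046], 0.79), ([0.602, 0.052, 0.008], 0.52)]
blue top [([0.309, 0.192, -0.0], 0.24)]
blue None 0 0
```

```bash
ls -t pics | head -1
```

```text
rd335.png
```

View pics/rd335.png

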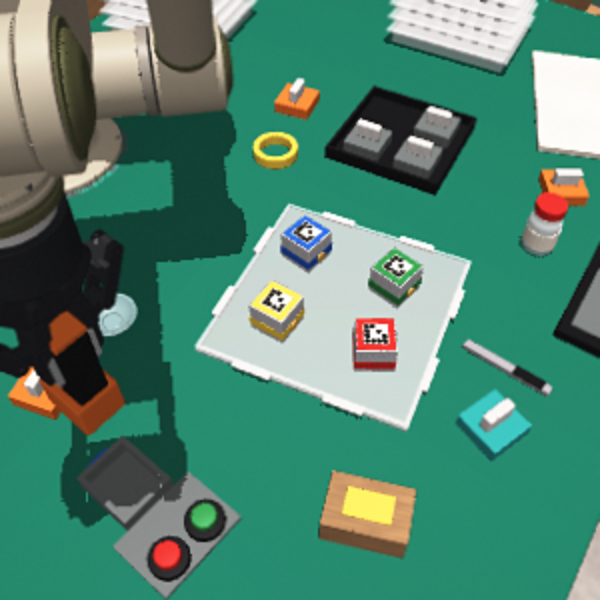

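```bash
python3 go.py .7026 -.0655 .25 173.5
```

```text
t 34.95 p [ 0.5085 -0.3581  0.2596] psi 173.5 w 0.0296 tilt [-0.  0. -1.] q [ -46.   28.   59.    0.   93. -130.]
[-15.97  31.27   0.96] turn -0.0
```

Emit:
move_arm --series "-3 6 0 0 -1; -6 12 0 0 -1; -9 18 0 0 -1; -12 24 0 0 -1; -15 29.5 0 0 -1; -16 31.3 2 0 -1; -16 31.3 4 0 -1; -16 31.3 4 0 -1"

```text
time_s: 35.95
position: [0.7025, -0.0648, 0.2178]
tool_rot: [[-0.994, 0.113, -0.004], [0.113, 0.994, 0.001], [0.004, 0.0, -1.0]]
ft_force: [0.1, -0.9, -2.1]
grip_width: 0.0294
gripper_force: 50.2
```

Emit:
move_arm --series "0 0 0 0 -1; 0 0 0 0 -1; 0 0 0 0 -1"

```text
time_s: 36.33
position: [0.703, -0.0656, 0.2204]
tool_rot: [[-0.993, 0.114, 0.001], [0.114, 0.993, -0.0], [-0.001, -0.0, -1.0]]
ft_force: [0.5, 0.0, -3.0]
grip_width: 0.0294
gripper_force: 50.2
```

```bash
python3 go.py .7026 -.0655 .17 173.5; python3 e.py; ls -t pics|head -1; python3 - <<'E'
from h import *
d=cam("scene")
print(proj(d,[(.637,-.058,.051)]))
p,i,m=locate("reader","reader",(.691,-.065,.146),-.113); print(np.round(p[:3],4) if m else 0,i,m)
E
```

```text
t 36.33 p [ 0.703  -0.0656  0.2204] psi 173.5 w 0.0294 tilt [ 0.001 -0.    -1.   ] q [-15.  39.  46.   0.  95. -98.]
[0.04 0.01 5.04] turn -0.0
expected [ 0.691  -0.0643  0.1464] -6.5 [ 0.001 -0.    -1.   ]
reader scene [[0.499, -0.354, 0.186]]
reader_focus scene []
reader top [[0.506, -0.082, 0.049]]
reader_focus top []
focus exp [ 0.6364 -0.058   0.1014] [[289.8 214. ]]
rd363.png
[[288.23322374 226.85165524]]
[ 0.6833 -0.0343  0.1092] 0.6846769452095032 1
```

```bash
python3 - <<'E'
from h import *
for c in("scene","top"):
    d=cam(c)
    for t in("reader","reader_focus","code_red","module_red"):
        r=spotter.mark_of(t,c); print(t,c,[(np.round(e["point"],3).tolist(),round(e["score"],2)) for e in r[:2]])
E
```

```text
reader scene [([0.696, -0.064, 0.145], 0.85), ([0.308, 0.193, -0.004], 0.25)]
reader_focus scene []
code_red scene [([0.639, -0.058, 0.05], 0.79)]
module_red scene [([0.635, -0.058, 0.005], 0.97)]
reader top []
reader_focus top []
code_red top []
module_red top []
```

View pics/rd363.png

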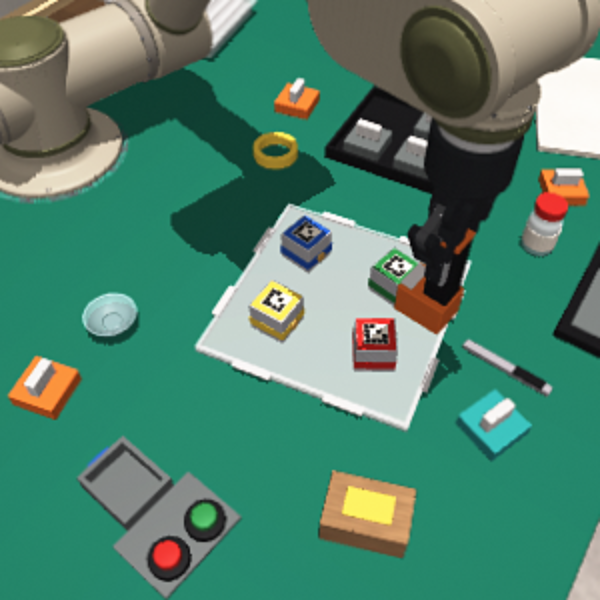

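Emit:
move_arm --series "0.1 0 2 0 -1; 0.1 0 4 0 -1; 0.1 0 5 0 -1; 0.1 0 5 0 -1; 0.1 0 5 0 -1; 0.1 0 5 0 -1; 0.1 0 5 0 -1; 0.1 0 5 0 -1"

```text
time_s: 38.33
position: [0.702, -0.0651, 0.1698]
tool_rot: [[-0.994, 0.113, 0.0], [0.113, 0.994, -0.0], [-0.0, -0.0, -1.0]]
ft_force: [-0.2, 0.0, -2.2]
grip_width: 0.0294
gripper_force: 50.4
```

```bash
python3 go.py .7020 -.0655 .17 173.5; python3 - <<'E'
from h import *
cam("scene")
for t in("reader","code_red"): print(t,[np.round(e["point"],3) for e in spotter.mark_of(t,"scene")[:1]])
E
```

```text
t 38.33 p [ 0.702  -0.0651  0.1698] psi 173.5 w 0.0294 tilt [ 0. -0. -1.] q [-15.  40.  51.  -0.  88. -98.]
[-0.01 -0.04 -0.02] turn -0.0
reader [array([ 0.696, -0.062,  0.096])]
code_red [array([ 0.637, -0.058,  0.049])]
```

Emit:
move_arm --series "0 0 0 0 -1; 0 0 0 0 -1; 0 0 0 0 -1; 0 0 0 0 -1; 0 0 0 0 -1; 0 0 0 0 -1; 0 0 0 0 -1; 0 0 0 0 -1"

```text
time_s: 39.48
position: [0.702, -0.0651, 0.1697]
tool_rot: [[-0.994, 0.113, 0.0], [0.113, 0.994, -0.0], [-0.0, -0.0, -1.0]]
ft_force: [0.6, -1.1, -1.9]
grip_width: 0.0294
gripper_force: 50.4
```

Emit:
move_arm --series "0 0 0 0 -1; 0 0 0 0 -1; 0 0 0 0 -1; 0 0 0 0 -1; 0 0 0 0 -1; 0 0 0 0 -1; 0 0 0 0 -1; 0 0 0 0 -1"

```text
time_s: 40.48
position: [0.702, -0.0651, 0.1697]
tool_rot: [[-0.994, 0.113, 0.0], [0.113, 0.994, -0.0], [-0.0, -0.0, -1.0]]
ft_force: [0.6, 0.3, -2.8]
grip_width: 0.0293
gripper_force: 50.4
```

Emit:
move_arm --series "0 0 0 0 -1; 0 0 0 0 -1; 0 0 0 0 -1; 0 0 0 0 -1; 0 0 0 0 -1; 0 0 0 0 -1; 0 0 0 0 -1; 0 0 0 0 -1"

```text
time_s: 41.48
position: [0.702, -0.0651, 0.1697]
tool_rot: [[-0.994, 0.113, 0.0], [0.113, 0.994, -0.0], [-0.0, 0.0, -1.0]]
ft_force: [0.5, 0.2, -1.7]
grip_width: 0.0292
gripper_force: 50.4
```

Emit:
move_arm --series "0 0 0 0 -1; 0 0 0 0 -1; 0 0 0 0 -1; 0 0 0 0 -1; 0 0 0 0 -1; 0 0 0 0 -1; 0 0 0 0 -1; 0 0 0 0 -1"

```text
time_s: 42.48
position: [0.7019, -0.0651, 0.1696]
tool_rot: [[-0.994, 0.113, -0.0], [0.113, 0.994, -0.0], [0.0, -0.0, -1.0]]
ft_force: [-0.4, 0.3, -1.5]
grip_width: 0.0298
gripper_force: 50.4
```

```bash
python3 go.py .5726 -.0905 .22 173.5; python3 - <<'E'
from h import *
cam("scene")
for t in("reader","code_red","code_yellow","code_green","code_blue"): print(t,[np.round(e["point"],3) for e in spotter.mark_of(t,"scene")[:2]])
E
```

```text
t 42.48 p [ 0.7019 -0.0651  0.1696] psi 173.5 w 0.0298 tilt [-0. -0. -1.] q [-15.  40.  51.  -0.  88. -98.]
[12.56 -3.99 -5.04] turn -0.0
reader [array([ 0.693, -0.062,  0.093]), array([0.785, 0.017, 0.001])]
code_red [array([ 0.637, -0.057,  0.051])]
code_yellow [array([ 0.504, -0.08 ,  0.05 ])]
code_green [array([0.605, 0.048, 0.051])]
code_blue [array([0.472, 0.034, 0.049]), array([0.608, 0.05 , 0.008])]
```

```bash
python3 go.py .571 -.0895 .20 173.5
```

```text
t 42.77 p [ 0.702  -0.0651  0.1696] psi 173.5 w 0.0295 tilt [ 0. -0. -1.] q [-15.  40.  51.  -0.  88. -98.]
[12.73 -3.91 -3.04] turn -0.0
```

Emit:
move_arm --series "0 0 -3 0 -1; 4 -1.3 -5 0 -1; 8 -2.6 -5 0 -1; 11 -3.6 -5 0 -1; 12.7 -4 -5 0 -1; 12.7 -4 -5 0 -1; 12.7 -4 -5 0 -1; 12.7 -4 -5 0 -1"

```text
time_s: 43.78
position: [0.5718, -0.0904, 0.2194]
tool_rot: [[-0.994, 0.113, -0.0], [0.113, 0.994, 0.0], [0.0, 0.0, -1.0]]
ft_force: [-0.2, -0.0, -2.7]
grip_width: 0.0293
gripper_force: 50.3
```

```bash
python3 - <<'E'
from h import *
for c in("scene","top"):
    cam(c)
    for t in("reader","code_yellow","code_green","code_blue","module_yellow"): print(t,c,[np.round(e["point"],3) for e in spotter.mark_of(t,c)[:2]])
E
python3 go.py .571 -.0895 .17 173.5
```

```text
reader scene [array([ 0.565, -0.085,  0.144]), array([0.511, 0.301, 0.004])]
code_yellow scene [array([ 0.503, -0.086,  0.051]), array([0.607, 0.048, 0.051])]
code_green scene [array([0.604, 0.052, 0.053])]
code_blue scene [array([ 0.496, -0.359,  0.004]), array([0.474, 0.034, 0.048])]
module_yellow scene [array([ 0.506, -0.086,  0.006])]
reader top []
code_yellow top []
code_green top [array([0.604, 0.05 , 0.052])]
code_blue top [array([0.474, 0.037, 0.052])]
module_yellow top [array([ 0.327, -0.2  , -0.   ])]
t 44.38 p [ 0.5713 -0.0905  0.2197] psi 173.5 w 0.0295 tilt [ 0.  0. -1.] q [ -21.   25.   71.    0.   84. -104.]
[0.04 0.09 4.97] turn -0.0
```

Emit:
move_arm --series "0 0 2 0 -1; 0 0 4 0 -1; 0 0 5 0 -1; 0 0 5 0 -1; 0 0 5 0 -1; 0 0 5 0 -1; 0 0 5 0 -1; 0 0 5 0 -1"

```text
time_s: 45.38
position: [0.5713, -0.0905, 0.1698]
tool_rot: [[-0.994, 0.113, 0.0], [0.113, 0.994, -0.0], [-0.0, -0.0, -1.0]]
ft_force: [-0.6, 0.0, -2.6]
grip_width: 0.0292
gripper_force: 50.3
```

Emit:
move_arm --series "0 0 0 0 -1; 0 0 0 0 -1; 0 0 0 0 -1; 0 0 0 0 -1; 0 0 0 0 -1; 0 0 0 0 -1; 0 0 0 0 -1; 0 0 0 0 -1"

```text
time_s: 46.38
position: [0.5712, -0.0905, 0.1697]
tool_rot: [[-0.994, 0.113, 0.0], [0.113, 0.994, -0.0], [-0.0, -0.0, -1.0]]
ft_force: [-0.4, -0.1, -1.6]
grip_width: 0.0295
gripper_force: 50.3
```

Emit:
move_arm --series "0 0 0 0 -1; 0 0 0 0 -1; 0 0 0 0 -1; 0 0 0 0 -1; 0 0 0 0 -1; 0 0 0 0 -1; 0 0 0 0 -1; 0 0 0 0 -1"

```text
time_s: 47.38
position: [0.5712, -0.0905, 0.1696]
tool_rot: [[-0.994, 0.113, -0.0], [0.113, 0.994, -0.0], [0.0, -0.0, -1.0]]
ft_force: [0.4, 0.3, -2.2]
grip_width: 0.0296
gripper_force: 50.3
```

Emit:
move_arm --series "0 0 0 0 -1; 0 0 0 0 -1; 0 0 0 0 -1; 0 0 0 0 -1; 0 0 0 0 -1; 0 0 0 0 -1; 0 0 0 0 -1; 0 0 0 0 -1"

```text
time_s: 48.38
position: [0.5712, -0.0904, 0.1696]
tool_rot: [[-0.994, 0.113, 0.0], [0.113, 0.994, -0.0], [-0.0, -0.0, -1.0]]
ft_force: [-0.3, -0.3, -1.9]
grip_width: 0.0296
gripper_force: 50.3
```

Emit:
move_arm --series "0 0 0 0 -1; 0 0 0 0 -1; 0 0 0 0 -1; 0 0 0 0 -1; 0 0 0 0 -1; 0 0 0 0 -1; 0 0 0 0 -1; 0 0 0 0 -1"

```text
time_s: 49.38
position: [0.5713, -0.0905, 0.1696]
tool_rot: [[-0.994, 0.113, 0.0], [0.113, 0.994, 0.0], [-0.0, 0.0, -1.0]]
ft_force: [0.5, -0.1, -3.2]
grip_width: 0.0295
gripper_force: 50.3
```

```bash
python3 - <<'E'
from h import *
for c in("scene","top"):
    cam(c)
    for t in("code_yellow","code_green","code_blue","module_yellow"): print(t,c,[np.round(e["point"],3) for e in spotter.mark_of(t,c)[:2]])
E
python3 go.py .6695 .043 .22 173.5
```

```text
code_yellow scene [array([ 0.506, -0.083,  0.05 ]), array([0.42 , 0.287, 0.007])]
code_green scene [array([0.605, 0.051, 0.05 ])]
code_blue scene [array([ 0.563, -0.087,  0.096]), array([ 0.789,  0.015, -0.001])]
module_yellow scene [array([ 0.506, -0.086,  0.005])]
code_yellow top []
code_green top [array([0.602, 0.047, 0.05 ])]
code_blue top [array([0.473, 0.04 , 0.051])]
module_yellow top [array([ 0.785,  0.019, -0.004])]
t 49.88 p [ 0.5712 -0.0905  0.1696] psi 173.5 w 0.0297 tilt [-0. -0. -1.] q [ -21.   27.   76.   -0.   77. -104.]
[-8.25 14.37 -5.04] turn -0.0
```

Green next: code at about (.6045, .0505), TCP (.6695, .043).

Emit:
move_arm --series "0 0 -3 0 -1; -2 4 -5 0 -1; -4.5 8 -5 0 -1; -7 12 -5 0 -1; -8.2 14.3 -5 0 -1; -8.2 14.3 -5 0 -1; -8.2 14.3 -5 0 -1; -8.2 14.3 -5 0 -1"

```text
time_s: 50.88
position: [0.6686, 0.0414, 0.2199]
tool_rot: [[-0.993, 0.115, -0.0], [0.115, 0.993, -0.0], [-0.0, -0.0, -1.0]]
ft_force: [-0.5, -0.6, -2.4]
grip_width: 0.0294
gripper_force: 50.4
```

```bash
python3 - <<'E'
from h import *
for c in("scene","top"):
    cam(c)
    for t in("reader","code_green","code_blue"): print(t,c,[np.round(e["point"],3) for e in spotter.mark_of(t,c)[:2]])
E
python3 go.py .6695 .043 .17 173.5
```

```text
reader scene [array([0.662, 0.044, 0.149]), array([0.786, 0.014, 0.   ])]
code_green scene [array([0.609, 0.05 , 0.052]), array([ 0.637, -0.058,  0.05 ])]
code_blue scene [array([0.472, 0.036, 0.05 ])]
reader top [array([0.737, 0.245, 0.004]), array([ 0.496, -0.355,  0.   ])]
code_green top []
code_blue top [array([0.474, 0.039, 0.051])]
t 51.27 p [0.6689 0.0422 0.2197] psi 173.5 w 0.0292 tilt [ 0. -0. -1.] q [ -6.  35.  54.  -0.  91. -90.]
[-0.05  0.08  4.97] turn -0.0
```

Emit:
move_arm --series "-0.1 0.1 2 0 -1; -0.1 0.1 4 0 -1; -0.1 0.1 5 0 -1; -0.1 0.1 5 0 -1; -0.1 0.1 5 0 -1; -0.1 0.1 5 0 -1; -0.1 0.1 5 0 -1; -0.1 0.1 5 0 -1"

```text
time_s: 52.28
position: [0.6701, 0.0432, 0.1698]
tool_rot: [[-0.994, 0.113, 0.0], [0.113, 0.994, -0.0], [-0.0, -0.0, -1.0]]
ft_force: [-0.4, 0.8, -2.1]
grip_width: 0.0293
gripper_force: 50.5
```

Emit:
move_arm --series "0 0 0 0 -1; 0 0 0 0 -1; 0 0 0 0 -1; 0 0 0 0 -1; 0 0 0 0 -1; 0 0 0 0 -1; 0 0 0 0 -1; 0 0 0 0 -1"

```text
time_s: 53.28
position: [0.67, 0.0432, 0.1696]
tool_rot: [[-0.994, 0.113, 0.0], [0.113, 0.994, 0.0], [-0.0, 0.0, -1.0]]
ft_force: [0.5, -0.2, -1.1]
grip_width: 0.0296
gripper_force: 50.5
```

Emit:
move_arm --series "0 0 0 0 -1; 0 0 0 0 -1; 0 0 0 0 -1; 0 0 0 0 -1; 0 0 0 0 -1; 0 0 0 0 -1; 0 0 0 0 -1; 0 0 0 0 -1"

```text
time_s: 54.28
position: [0.67, 0.0432, 0.1696]
tool_rot: [[-0.994, 0.113, -0.0], [0.113, 0.994, -0.0], [0.0, -0.0, -1.0]]
ft_force: [0.2, -0.6, -2.5]
grip_width: 0.0292
gripper_force: 50.5
```

Emit:
move_arm --series "0 0 0 0 -1; 0 0 0 0 -1; 0 0 0 0 -1; 0 0 0 0 -1; 0 0 0 0 -1; 0 0 0 0 -1; 0 0 0 0 -1; 0 0 0 0 -1"

```text
time_s: 55.28
position: [0.67, 0.0432, 0.1696]
tool_rot: [[-0.994, 0.113, -0.0], [0.113, 0.994, 0.0], [0.0, 0.0, -1.0]]
ft_force: [0.2, 0.5, -1.9]
grip_width: 0.0292
gripper_force: 50.5
```

Emit:
move_arm --series "0 0 0 0 -1; 0 0 0 0 -1; 0 0 0 0 -1; 0 0 0 0 -1; 0 0 0 0 -1; 0 0 0 0 -1; 0 0 0 0 -1; 0 0 0 0 -1"

```text
time_s: 56.28
position: [0.67, 0.0432, 0.1696]
tool_rot: [[-0.994, 0.113, -0.0], [0.113, 0.994, 0.0], [0.0, 0.0, -1.0]]
ft_force: [-0.0, -0.8, -2.5]
grip_width: 0.0294
gripper_force: 50.5
```

```bash
python3 - <<'E'
from h import *
for c in("scene","top"):
    cam(c)
    for t in("code_green","code_blue"): print(t,c,[np.round(e["point"],3) for e in spotter.mark_of(t,c)[:2]])
E
python3 go.py .5383 .029 .22 173.5
```

```text
code_green scene [array([0.605, 0.051, 0.049])]
code_blue scene [array([0.469, 0.034, 0.048])]
code_green top [array([ 0.507, -0.084,  0.052])]
code_blue top [array([0.475, 0.036, 0.051])]
t 56.58 p [0.67   0.0432 0.1696] psi 173.5 w 0.0298 tilt [ 0. -0. -1.] q [ -6.  37.  58.  -0.  85. -90.]
[12.93 -2.9  -5.04] turn -0.0
```

Emit:
move_arm --series "0 0 -3 0 -1; 4 -1 -5 0 -1; 8 -2 -5 0 -1; 11 -2.6 -5 0 -1; 12.9 -2.9 -5 0 -1; 12.9 -2.9 -5 0 -1; 12.9 -2.9 -5 0 -1; 12.9 -2.9 -5 0 -1"

```text
time_s: 57.58
position: [0.5392, 0.029, 0.2194]
tool_rot: [[-0.994, 0.113, -0.0], [0.113, 0.994, 0.0], [0.0, 0.0, -1.0]]
ft_force: [0.0, -0.6, -2.4]
grip_width: 0.0292
gripper_force: 50.5
```

```bash
python3 - <<'E'
from h import *
for c in("scene","top"):
    cam(c)
    for t in("reader","code_blue","module_blue"): print(t,c,[np.round(e["point"],3) for e in spotter.mark_of(t,c)[:2]])
E
python3 go.py .5383 .029 .17 173.5
```

```text
reader scene [array([0.533, 0.033, 0.144]), array([ 0.741,  0.241, -0.002])]
code_blue scene [array([0.469, 0.034, 0.046])]
module_blue scene [array([0.472, 0.033, 0.006])]
reader top []
code_blue top []
module_blue top [array([0.505, 0.301, 0.004]), array([ 0.736, -0.243, -0.002])]
t 57.98 p [0.5386 0.029  0.2196] psi 173.5 w 0.0294 tilt [-0.  0. -1.] q [ -9.  21.  77.   0.  82. -93.]
[ 0.03 -0.01  4.96] turn -0.0
```

Emit:
move_arm --series "0.1 0 2 0 -1; 0.1 0 4 0 -1; 0.1 0 5 0 -1; 0.1 0 5 0 -1; 0.1 0 5 0 -1; 0.1 0 5 0 -1; 0.1 0 5 0 -1; 0.1 0 5 0 -1"

```text
time_s: 58.98
position: [0.5376, 0.0291, 0.1698]
tool_rot: [[-0.994, 0.113, 0.0], [0.113, 0.994, -0.0], [-0.0, -0.0, -1.0]]
ft_force: [0.8, -0.4, -1.9]
grip_width: 0.0295
gripper_force: 50.5
```

Emit:
move_arm --series "0 0 0 0 -1; 0 0 0 0 -1; 0 0 0 0 -1; 0 0 0 0 -1; 0 0 0 0 -1; 0 0 0 0 -1; 0 0 0 0 -1; 0 0 0 0 -1"

```text
time_s: 59.98
position: [0.5376, 0.0291, 0.1697]
tool_rot: [[-0.994, 0.113, 0.0], [0.113, 0.994, -0.0], [-0.0, -0.0, -1.0]]
ft_force: [-1.2, -0.1, -1.6]
grip_width: 0.0296
gripper_force: 50.5
```

Emit:
move_arm --series "0 0 0 0 -1; 0 0 0 0 -1; 0 0 0 0 -1; 0 0 0 0 -1; 0 0 0 0 -1; 0 0 0 0 -1; 0 0 0 0 -1; 0 0 0 0 -1"

```text
time_s: 60.98
position: [0.5376, 0.0291, 0.1696]
tool_rot: [[-0.994, 0.113, 0.0], [0.113, 0.994, -0.0], [-0.0, -0.0, -1.0]]
ft_force: [-0.5, -0.7, -1.9]
grip_width: 0.0293
gripper_force: 50.5
```

Emit:
move_arm --series "0 0 0 0 -1; 0 0 0 0 -1; 0 0 0 0 -1; 0 0 0 0 -1; 0 0 0 0 -1; 0 0 0 0 -1; 0 0 0 0 -1; 0 0 0 0 -1"

```text
time_s: 61.98
position: [0.5376, 0.0291, 0.1696]
tool_rot: [[-0.994, 0.113, -0.0], [0.113, 0.994, 0.0], [0.0, 0.0, -1.0]]
ft_force: [0.4, -0.1, -2.2]
grip_width: 0.0293
gripper_force: 50.5
```

Emit:
move_arm --series "0 0 0 0 -1; 0 0 0 0 -1; 0 0 0 0 -1; 0 0 0 0 -1; 0 0 0 0 -1; 0 0 0 0 -1; 0 0 0 0 -1; 0 0 0 0 -1"

```text
time_s: 62.98
position: [0.5376, 0.0291, 0.1696]
tool_rot: [[-0.994, 0.113, -0.0], [0.113, 0.994, -0.0], [0.0, -0.0, -1.0]]
ft_force: [0.4, 0.0, -2.2]
grip_width: 0.0297
gripper_force: 50.5
```

```bash
python3 - <<'E'
from h import *
for c in("scene",):
    cam(c)
    for t in("code_blue","code_green","code_yellow","code_red"): print(t,c,[np.round(e["point"],3) for e in spotter.mark_of(t,c)[:2]])
E
python3 go.py .5086 -.3581 .26 173.5
```

```text
code_blue scene [array([0.471, 0.036, 0.048]), array([ 0.737,  0.244, -0.002])]
code_green scene [array([0.607, 0.05 , 0.05 ])]
code_yellow scene [array([ 0.504, -0.081,  0.052])]
code_red scene [array([ 0.638, -0.058,  0.049]), array([0.499, 0.388, 0.007])]
t 63.23 p [0.5376 0.0291 0.1696] psi 173.5 w 0.0295 tilt [ 0.  0. -1.] q [-10.  24.  82.   0.  74. -93.]
[ -1.51 -38.8   -9.04] turn -0.0
```

Emit:
move_arm --series "0 0 -4 0 -1; -0.3 -5 -8 0 -1; -0.6 -11 -9 0 -1; -0.9 -17 -9 0 -1; -1 -23 -9 0 -1; -1.2 -29 -9 0 -1; -1.4 -35 -9 0 -1; -1.5 -38.8 -9 0 -1"

```text
time_s: 64.22
position: [0.5077, -0.3608, 0.2592]
tool_rot: [[-0.993, 0.115, -0.0], [0.115, 0.993, 0.0], [0.0, 0.0, -1.0]]
ft_force: [0.3, 0.9, -2.4]
grip_width: 0.0295
gripper_force: 50.8
```

Emit:
move_arm --series "-0.1 -0.5 0 0 -1; -0.1 -0.5 0 0 -1; -0.1 -0.5 3 0 -1; -0.1 -0.5 6 0 -1; -0.1 -0.5 6 0 -1; -0.1 -0.5 6 0 -1"

```text
time_s: 64.97
position: [0.5096, -0.3628, 0.2013]
tool_rot: [[-0.994, 0.112, 0.002], [0.112, 0.994, -0.002], [-0.002, -0.001, -1.0]]
ft_force: [-0.0, 0.0, -1.0]
grip_width: 0.0293
gripper_force: 50.8
```

```bash
python3 go.py .5086 -.3581 .12 173.5 .5086 -.3581 .0800 173.5
```

```text
t 64.97 p [ 0.5096 -0.3628  0.2013] psi 173.5 w 0.0293 tilt [ 0.002 -0.002 -1.   ] q [ -46.   31.   64.    0.   85. -130.]
[0.16 0.47 8.13] turn 0.0
[ 0.17  0.47 12.13] turn 0.0
```

Emit:
move_arm --series "0.15 0.47 2 0 -1; 0.15 0.47 5 0 -1; 0.15 0.47 8 0 -1; 0.15 0.47 8.5 0 -1; 0.15 0.47 8.5 0 -1; 0.15 0.47 8.5 0 -1"

```text
time_s: 65.72
position: [0.5086, -0.3588, 0.1164]
tool_rot: [[-0.994, 0.113, 0.002], [0.113, 0.994, -0.002], [-0.002, -0.002, -1.0]]
ft_force: [0.6, -0.8, -1.7]
grip_width: 0.029
gripper_force: 50.8
```

```bash
python3 go.py .5086 -.3581 .0800 173.5; python3 - <<'E'
from h import *
cv2.imwrite("pics/dk.png",cv2.resize(cam("scene")["pixels"][210:360,110:260],None,fx=3,fy=3))
E
```

```text
t 65.72 p [ 0.5086 -0.3588  0.1164] psi 173.5 w 0.029 tilt [ 0.002 -0.002 -1.   ] q [ -46.   34.   72.    0.   73. -130.]
[0.01 0.08 3.64] turn -0.0
```

View pics/dk.png

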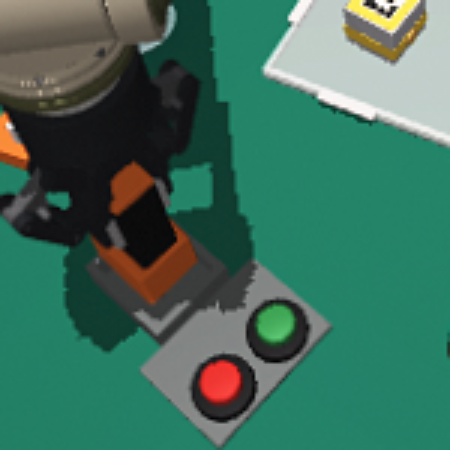

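The reader is centred over the dock at (150,270), clear of the walls. I lower it.

Emit:
move_arm --series "0 0.07 1 0 -1; 0 0.07 2 0 -1; 0 0.07 3 0 -1; 0 0.07 3.4 0 -1; 0 0.07 3.6 0 -1; 0 0.07 3.7 0 -1; 0 0.07 3.7 0 -1"

```text
time_s: 66.65
position: [0.5084, -0.3573, 0.08]
tool_rot: [[-0.994, 0.113, 0.001], [0.113, 0.994, -0.001], [-0.002, -0.001, -1.0]]
ft_force: [-2.9, 5.4, 16.7]
grip_width: 0.0295
gripper_force: 53.3
```

Emit:
move_arm --series "0 0 -0.05 0 0; 0 0 -0.05 0 0.6; 0 0 -0.05 0 0.6; 0 0 -4 0 0.6; 0 0 -8 0 0.6; 0 0 -13 0 0.6; 0 0 -15 0 0.6; 0 0 -15 0 0.6"

```text
time_s: 67.65
position: [0.5084, -0.358, 0.2288]
tool_rot: [[-0.994, 0.113, 0.002], [0.113, 0.994, -0.002], [-0.002, -0.002, -1.0]]
ft_force: [0.3, -0.1, 0.1]
grip_width: 0.0683
gripper_force: 0.0
```

```bash
python3 go.py .5892 -.3913 .17 174.7; python3 - <<'E'
from h import *
p,i,m=locate("reader","reader",(.4973,-.3562,.0066),-.11); print(np.round(p[:3],4),np.degrees(p[3]).round(1),i,m)
E
```

```text
t 67.65 p [ 0.5084 -0.358   0.2288] psi 173.5 w 0.0683 tilt [ 0.002 -0.002 -1.   ] q [ -46.   29.   62.   -0.   88. -130.]
[-8.4  -2.38  5.9 ] turn -1.2Traceback (most recent call last):
  File "<stdin>", line 2, in <module>
TypeError: 'NoneType' object is not subscriptable
```

Emit:
move_arm --series "-4 -1.2 0 0 -1; -8.4 -2.4 0 -1 -1; -8.4 -2.4 0 -1 -1; -8.4 -2.4 0 -1 -1; -8.4 -2.4 5 -1 -1; -8.4 -2.4 10 -1 -1; -8.4 -2.4 14 -1 -1; -8.4 -2.4 14 -1 -1"

```text
time_s: 68.85
position: [0.5869, -0.3898, 0.0852]
tool_rot: [[-0.995, 0.097, -0.005], [0.097, 0.995, 0.004], [0.005, 0.004, -1.0]]
ft_force: [-0.3, -0.1, 0.5]
grip_width: -0.0
gripper_force: 0.0
```

Emit:
move_arm --series "0 0 0 0 -1; 0 0 0 0 -1"

```text
time_s: 69.1
position: [0.5893, -0.3915, 0.0902]
tool_rot: [[-0.995, 0.096, 0.003], [0.096, 0.995, -0.003], [-0.003, -0.002, -1.0]]
ft_force: [0.1, 0.4, 0.1]
grip_width: -0.0002
gripper_force: 0.0
```

```bash
python3 go.py .5892 -.3913 .0220 174.5; python3 - <<'E'
from h import *
cv2.imwrite("pics/dk2.png",cv2.resize(cam("scene")["pixels"][210:360,110:260],None,fx=3,fy=3))
E
```

```text
t 69.1 p [ 0.5893 -0.3915  0.0902] psi 174.5 w -0.0002 tilt [ 0.003 -0.003 -1.   ] q [ -43.   44.   57.    0.   79. -128.]
[0.04 0.04 6.82] turn -0.0
```

View pics/dk2.png

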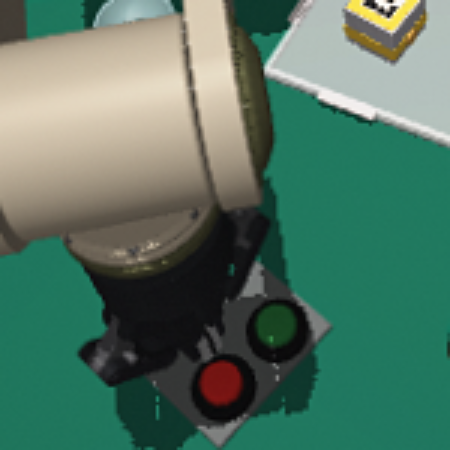

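Emit:
move_arm --series "0 0 3 0 -1; 0 0 5.3 0 -1; 0 0 6.2 0 -1; 0 0 6.6 0 -1; 0 0 6.8 0 -1; 0 0 6.8 0 -1; 0 0 6.8 0 -1"

```text
time_s: 70.03
position: [0.589, -0.3912, 0.0221]
tool_rot: [[-0.995, 0.096, 0.001], [0.096, 0.995, -0.001], [-0.001, -0.001, -1.0]]
ft_force: [-4.6, 4.2, 9.2]
grip_width: 0.0002
gripper_force: 4.5
```

Emit:
move_arm --series "0 0 -5 0 -1; 0 0 -10 0 -1; 0 0 -16 0 -1; 0 0 -21 0 -1; 0 6 -21 0 -1; 0 12 -21 0 -1; 0 18 -21 0 -1; 0 18 -21 0 -1"

```text
time_s: 71.03
position: [0.6068, -0.2079, 0.2315]
tool_rot: [[-0.996, 0.091, 0.003], [0.091, 0.996, -0.001], [-0.003, -0.001, -1.0]]
ft_force: [-0.1, -0.0, -0.0]
grip_width: -0.0001
gripper_force: 0.0
```

```bash
python3 - <<'E'
from h import *
a=cam("scene")["pixels"][90:370,120:400]; b=cam("top")["pixels"][90:370,70:440]
cv2.imwrite("pics/fin.png",cv2.resize(np.hstack([a,b]),None,fx=1.23,fy=1.23))
for t,n,z in (("reader",(.4973,-.3562),.0066),):
    p,i,m=locate("reader",t,(*n,z),-.11); print(None if p is None else (np.round(p[:3],4),np.degrees(p[3]).round(1)),i,m)
E
```

```text
(array([ 0.4983, -0.3563,  0.0082]), np.float64(-8.4)) 0.9074370563030243 2
```

View pics/fin.png

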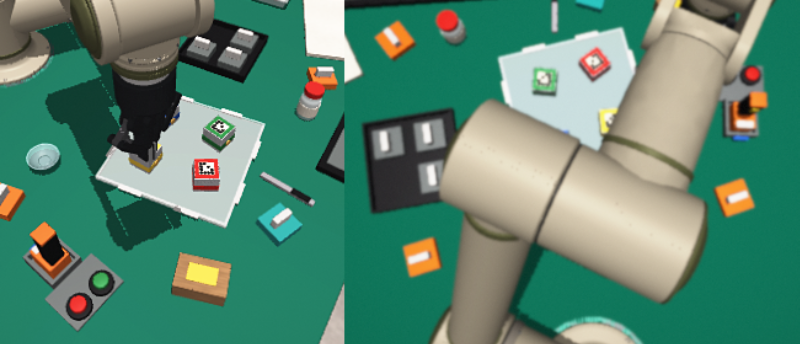

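The final picture shows the reader standing in its dock (50,255), three covers flat in the tray and the modules still on the carrier. I hand in.

```bash
python3 -c "
from rig import order
print(order.close_job())"
```

```text
the job is handed in; nothing more can be done
None
```

The job is handed in: batch opened, the three covers (yellow, green, blue; red was already bare) laid in the black tray, all four modules held under the reader for over three seconds each in the order asked, reader back in its dock and batch closed, at about 71 s; the rig gave no signal that the reads registered, and the hand-in returned no verdict.

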